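# Open the fuel-gas outlet with the left-hand cap

### The job

Take the blanking cap off the fuel-gas outlet of the three-line gas take-off - the brass hexagon with the notched corners, on the line with the flashback arrestor; the notches mean a left-hand thread, so do not tighten it further and crush its seal. Unscrew it completely, lift it off and set it down gently, mouth down, on the floor of the steel parts tray, leaving the two plain caps and everything else on the bench as they are.

Things in the scene. Friction and masses are not known exactly. Their poses are not given: they have to be found in the camera images.
- cap_center (a point): The fuel-gas cap: loose brass hexagon, 38 mm across flats, 44 mm across corners, 40 mm high, 200 to 325 g, flat top, open below; a 9 mm groove at mid-height notches its six corners (the flats stay whole). Point: its centre, 20 mm above its rim. z: up its axis; x: square to a flat (a flat every 60 degrees). Screwed on, its rim is about 20 mm above the block's top, the flats free all round.
- cap: The same cap; origin at its rim. LEFT-HAND quick thread, two starts: seen from above, clockwise unscrews it and lifts it 16 mm per turn, anticlockwise tightens. Hand-tight at the start: up to 0.25 N m to break loose, then light. It lets go after about 210 to 245 degrees clockwise; 45 more do no harm; it cannot be pulled off before. Let go of part-way, it stays standing on the thread (0.7 mm play).
- outlet_foot (a point): The fixed fuel-gas outlet where it meets the block's top (60 mm above the bench): hexagon foot 33 mm wide, 9 mm high, then a threaded nipple, 26 mm in diameter, its tip 45 mm above this point. z: up the axis; its yaw tells nothing of the cap's flats. The cap's centre is 39 to 41 mm above this point when tight, 48 to 51 mm when the thread lets go, over 68 mm when clear of the nipple.
- seal (a joint): How far the springy seal at the nipple's tip, hidden inside the cap, is pressed in (m): 0.0006 to 0.0019 at the start, crushed above 0.0029 (some 30 to 50 degrees farther anticlockwise), 0 once the cap is loose.
- cap_gas_a (a point): Centre of one of the two plain caps, half-way up: same brass hexagon (38 mm across flats, 40 mm high, centre 39.5 mm above the block's top) without notches, ordinary thread, tight; not to be turned. The three outlets stand 95 mm apart in a row along the block, in any order.
- cap_gas_b (a point): Centre of the other plain cap, as cap_gas_a.
- turn_gas_a (a joint): Turn of plain cap a (rad), 0 as found.
- turn_gas_b (a joint): Turn of plain cap b (rad), 0 as found.
- block: The take-off's fixed aluminium block, 38 mm wide, 290 mm long along its y, its top 60 mm above the bench; origin on the bench below its middle. Each line has a valve knob at the front (its -x side) and a dial gauge and pipe at the rear, none higher than 15 mm above the block's top.
- tray_floor (a point): Middle of the inner floor (3 mm above the bench) of the fixed steel parts tray: outside 170 mm along its x, 120 mm along its y, walls 3 mm thick and 22 mm high. Two small fittings lie in its -x half (30 to 65 mm from the middle); its +x half is empty. It stands to the left or the right of the take-off, a bench timer on the other side.
- union: Small brass union, 25 mm wide, 28 mm high, standing in the tray's -x half; origin under its foot.
- tee: Small steel tee fitting, 44 mm long, 14 mm high, lying in the tray's -x half; origin under its middle.
- spanner: Open-ended spanner, 190 mm long, lying flat on the bench left of the take-off.
- beaker: Glass beaker, 68 mm wide, 90 mm high; origin under its foot.
- washbottle: White plastic wash bottle, 66 mm wide, 150 mm high; origin under its foot.
- jar: Amber jar, 60 mm wide, 75 mm high; origin under its foot.
Things that resemble listed ones, but are neither listed nor needed, are in the scene too. What is shaped like the cap but green or pink is not meant. Leave any green look-alike of the part that bears tray_floor alone.

How it is judged:
By the outcome, as a careful person would: the job done as asked, in the order asked, and still so for the second after the job is handed in, with the robot touching nothing.
It also fails if it takes over 64 s, if anything falls off the work surface, if the arm or the gripper's body presses on something with over 40 N, if the wrist force passes 120 N, or if a joint passes its speed limit or range.

### The arm

A 7-joint arm with a two-finger parallel gripper is mounted at the origin on the work surface. World frame = base frame: x ahead of the robot, y to its left, z up, the work surface at z = 0. Lengths are in m, angles in rad, forces in N, time in s.
With the tool pointing down it reaches from about 0.4 to 0.875 m from the base axis. Payload 19.3 kg.
Tool frame: the origin (TCP) lies midway between the tips of the shut fingers; the grasp point (between the pads) lies 19 mm behind it; z points along the fingers, y is the direction in which the jaws open and shut (so a half turn about z gives the same grasp; the last joint's range is limited). The gripper opens to 85 mm and grips with 20 to 120 N. Pads are 22 mm wide; open, the fingers measure 114 mm over their backs; the gripper's body (76 mm by 85 mm) begins 54 mm behind the grasp point. The pads swing forward as they close: fully open they stand 13 mm farther back than shut.
Start: joints at [1.128, 0.521, -0.036, 1.599, 0.021, 1.021, -0.113], TCP at [0.228, -0.582, 0.203] pointing down, gripper open.
Joint ranges: [-2.91, 2.91], [-0.3, 2.13], [-1.5, 1.42], [0.17, 2.43], [-1.26, 4.41], [0.16, 1.93], [-2.52, 2.52]. Speed limits (rad/s): [1.89, 1.89, 2.39, 2.39, 3.01, 3.01, 3.01].

### API

Orientations are given as [roll, pitch, yaw] about the fixed x, y, z axes, in that order (R = Rz(yaw) Ry(pitch) Rx(roll)).
In Python, from workcell import bot, eyes gives the robot as it stands. The module is installed in compiled form; this text tells all that it offers.
- The arm moves only by the shell command python3 -m jog 'ROWS' [FORCE]. ROWS is JSON, a list of rows, each an object with "delta_pos": the shift along the world's x, y, z in mm, a list of three; "spin": the turn about the world's z in rad; "claw": the closure, from 0 (fully open) to 1 (shut). In form: [{"delta_pos": [tx, ty, tz], "spin": spin, "claw": claw}, ...]. A call has 1 to 8 rows; each row is the pose to reach, as a shift and turn from the pose measured when the call began; what a row does not reach only later rows make up. A row lasts 1/10 s, in which the tool goes at most 50 mm and 8.59 degrees, less where a joint would pass 70% of its speed; a pose out of reach is approached as far as the arm can. A call with a gripper value outside its range is refused whole. The fingers move at their own pace and stop on an object; FORCE is the grip in N (left out, the last holds). Time passes only in rows, so rows that repeat a pose let the fingers close. It gives the time, the measured TCP pose, the force and the opening at its end, in the units of the state.
- bot.observe(): the state, without advancing time (a new reading comes with each control period).
- eyes.grab_frame(name): name is "scene" or "top" or "wrist"; returns the picture (384x512x3 uint8, blue, green, red); there is no depth.
- eyes.camera_params(name): a dict with "fx", "fy", "cx", "cy" (pixels), "origin" and "attitude" of the camera in the world. Camera axes: x right, y up, looking along -z (the intrinsics and any distortion apply to the point x, -y, -z); pixel columns grow to the right and rows downward; lengths in m; the calibration is good to about 2 mm. A picture is of the moment at which its call begins: read the wrist's pose just before it. camera_params takes no time and is no camera call; for the wrist camera it gives the pose at the moment of the call.
- bot.job_done(): hands the job in, once; it reports no verdict.
The state is a dict: "clock": time; "qpos": joint angles; "qd": joint speeds; "joint_efforts": joint torques, N m; "position": TCP position; "tool_rot": TCP orientation; "force": force on the tool from outside, world axes, zero at the start; "moment": the same for the moment, N m; "grip_width": finger opening in m.
Only numpy, scipy, OpenCV 4.12 (cv2) and the standard library are available. Lean on these libraries where they do the work, as an engineer would, in place of code of your own. Each camera call takes 0.05 s, during which the arm holds its last target. There are 200 camera calls.

## Working session

There is one attempt and no reset: what is moved stays moved. The work goes in short steps, Python scripts to look and compute and a shell command to move; the robot and the scene stay as the last step left them, time stands still between calls to the robot, and variables do not carry over. Pictures are saved under pics/ and viewed, about 8 in all and at most 12, crops included, and the job is handed in when it is done.

```bash
mkdir -p pics; cat > h.py <<'E'
import numpy as np,cv2
from workcell import bot,eyes
from scipy.spatial.transform import Rotation as R
def cam(n):
    p=eyes.camera_params(n);return p
def rot(p):
    a=np.array(p["attitude"],float)
    return R.from_euler('xyz',a).as_matrix() if a.shape==(3,) else (a if a.shape==(3,3) else R.from_quat(a).as_matrix())
def ray(p,u,v):
    d=np.array([(u-p["cx"])/p["fx"],-(v-p["cy"])/p["fy"],-1.]);return np.array(p["origin"]),rot(p)@d
def onz(p,u,v,z):
    o,d=ray(p,u,v);return o+d*(z-o[2])/d[2]
def proj(p,X):
    c=rot(p).T@(np.array(X)-p["origin"]);return np.array([p["cx"]-p["fx"]*c[0]/c[2],p["cy"]+p["fy"]*c[1]/c[2]])
E
python3 - <<'E'
from h import *
print(bot.observe())
for n in("scene","top"):
    print(n,cam(n)); cv2.imwrite(f"pics/{n}0.png",eyes.grab_frame(n))
E
```

```text
{'clock': 0.0, 'qpos': array([ 1.12780726,  0.52198589, -0.03629306,  1.59998394,  0.02119677,
        1.02113865, -0.11280074]), 'qd': array([ 0.00172711, -0.00028265,  0.00094547, -0.00019063, -0.00139009,
        0.00105774,  0.00134692]), 'joint_efforts': array([-2.14952292e-03, -9.27112770e+01,  1.97811820e+00, -3.69939387e+01,
        1.74485764e-02,  8.00317910e-03,  1.69636473e-05]), 'position': array([ 0.22744432, -0.58174995,  0.20245229]), 'tool_rot': array([-3.14046572e+00,  9.62886453e-05,  3.72746512e-01]), 'force': array([0.56963967, 0.97829203, 0.32805181]), 'moment': array([-0.00827757,  0.03996215, -0.01623383]), 'grip_width': 0.08536444758282674}
scene {'fx': 379.7105098968328, 'fy': 379.7105098968328, 'cx': 258.6216495294805, 'cy': 188.0915791305388, 'origin': array([ 1.02616149, -0.62220865,  0.7621622 ]), 'attitude': array([0.85334785, 0.01650653, 0.6719006 ])}
top {'fx': 348.2606832997163, 'fy': 348.2606832997163, 'cx': 254.30800257865894, 'cy': 193.69711471498243, 'origin': array([0.36323187, 0.00128368, 1.06950025]), 'attitude': array([ 0.17934961,  0.00323351, -1.55254731])}
```

View pics/scene0.png

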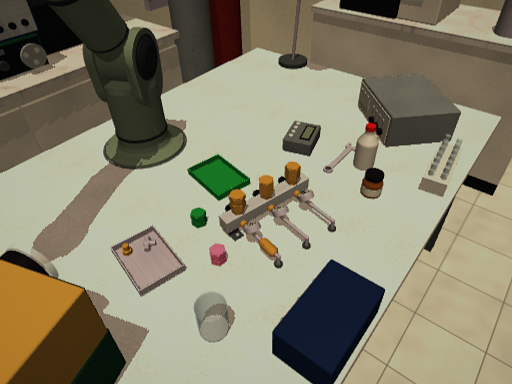

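View pics/top0.png

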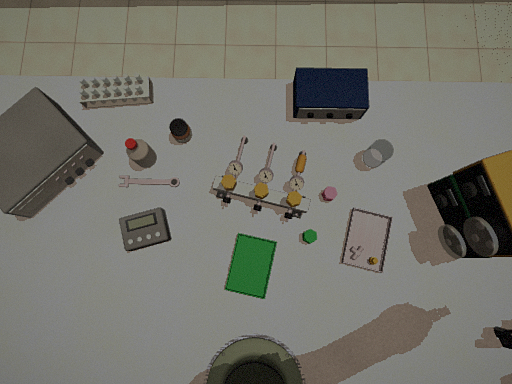

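The scene view shows the brass arrestor at (263,248), on the line of the nearest cap at (237,200). In the top view that cap is at (293,199). The tray is at (366,240), with its fittings at the lower (robot) end. Next I'll measure both.

```bash
python3 - <<'E'
from h import *
p=cam("top");im=cv2.imread("pics/top0.png");q=cam("scene");s=cv2.imread("pics/scene0.png")
for n,i in(("top",im),("scene",s)):
    h=cv2.cvtColor(i,cv2.COLOR_BGR2HSV);m=cv2.inRange(h,(10,120,110),(28,255,255))
    k,l,st,c=cv2.connectedComponentsWithStats(m)
    for a,b in zip(st[1:],c[1:]):
        if 8<a[4]<600: print(n,a,b.round(1), onz(p if n=="top" else q,*b,0.118 if n=="top" else .1).round(4))
# tray corners
h=cv2.cvtColor(im,cv2.COLOR_BGR2HSV);print(h[240,375],h[240,400],h[215,366])
for u,v in((348,209),(391,213),(383,271),(342,265)): print(onz(p,u,v,.022).round(3))
for z,u,v in((.022,371,260),(.0,357,252)): print('fit',onz(p,u,v,z).round(3))
c=cv2.hconcat([cv2.resize(im[140:290,200:400],(400,300),interpolation=2),cv2.resize(s[150:300,100:300],(400,300),interpolation=2)])
cv2.imwrite("pics/c1.png",c)
w=cam("wrist");print(w,onz(w,w['cx'],w['cy'],.12))
print(cv2.imwrite("pics/w0.png",eyes.grab_frame("wrist")))
E
```

```text
top [297 155   9  17 108] [300.9 162.9] [ 0.6263 -0.1223  0.118 ]
top [221 175  15  13 151] [228.1 181. ] [0.5705 0.0814 0.118 ]
top [254 182  14  15 148] [260.7 189.2] [ 0.5488 -0.01    0.118 ]
top [287 191  15  14 148] [294.1 197.5] [ 0.5268 -0.1028  0.118 ]
top [371 257   7   7  25] [374.5 259.7] [ 0.3614 -0.3181  0.118 ]
scene [285 162  16  19 134] [292.3 168.2] [0.5674 0.0895 0.1   ]
scene [259 175  15  13 126] [265.4 180. ] [0.5388 0.0024 0.1   ]
scene [229 189  16  14 147] [236.6 194.7] [ 0.5157 -0.0903  0.1   ]
scene [294 190   6   6  26] [296.4 192.3] [0.6342 0.0118 0.1   ]
scene [232 203   7   4  13] [235.  205.2] [ 0.5386 -0.1226  0.1   ]
scene [268 204   8   7  29] [270.9 206.7] [ 0.6138 -0.072   0.1   ]
scene [240 220   7   7  31] [242.9 222.5] [ 0.5934 -0.1565  0.1   ]
scene [259 238  19  18 186] [267.5 246. ] [ 0.6849 -0.1783  0.1   ]
scene [122 243   9  12  57] [124.9 248. ] [ 0.4331 -0.3805  0.1   ]
[  9  24 138] [ 25  12 133] [  9  24 136]
[ 0.511 -0.277  0.022]
[ 0.501 -0.406  0.022]
[ 0.329 -0.374  0.022]
[ 0.344 -0.254  0.022]
fit [ 0.36  -0.34   0.022]
fit [ 0.383 -0.306  0.   ]
{'fx': 291.61120565886364, 'fy': 291.61120565886364, 'cx': 255.57367703659915, 'cy': 192.97284075984507, 'origin': array([ 0.28805562, -0.55805999,  0.37393173]), 'attitude': array([-0.26236619,  0.00169574, -1.19788476])} [ 0.22439057 -0.58250443  0.12      ]
True
```

View pics/c1.png

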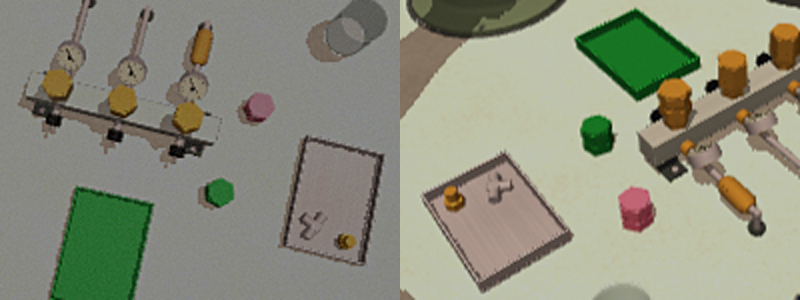

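The crop shows the corner notches on the arrestor-line cap (top view 294,197, about (0.527, -0.103)). The steel tray's +x half is empty. Measured cap spacing is 94.5 mm and tray length 171 mm, and both match the given sizes. Moving above the cap for a close look.

```bash
python3 -m jog '[{"delta_pos":[30,45,0],"spin":0.12,"claw":0},{"delta_pos":[60,90,0],"spin":0.25,"claw":0},{"delta_pos":[90,140,0],"spin":0.37,"claw":0},{"delta_pos":[115,185,0],"spin":0.5,"claw":0},{"delta_pos":[140,225,0],"spin":0.62,"claw":0},{"delta_pos":[165,265,0],"spin":0.75,"claw":0},{"delta_pos":[190,300,0],"spin":0.87,"claw":0},{"delta_pos":[200,320,0],"spin":1.0,"claw":0}]'
python3 -m jog '[{"delta_pos":[40,30,0],"spin":0.0,"claw":0},{"delta_pos":[70,75,0],"spin":0,"claw":0},{"delta_pos":[90,120,0],"spin":0,"claw":0},{"delta_pos":[100,155,0],"spin":0,"claw":0},{"delta_pos":[100,159,0],"spin":0,"claw":0},{"delta_pos":[100,159,0],"spin":0,"claw":0}]'
python3 - <<'E'
from h import *
o=bot.observe();w=cam("wrist");im=eyes.grab_frame("wrist");cv2.imwrite("pics/w1.png",im)
print(o["clock"],o["qpos"].round(3),o["position"],o["tool_rot"],w)
h=cv2.cvtColor(im,cv2.COLOR_BGR2HSV);m=cv2.inRange(h,(10,120,60),(28,255,255))
for c in cv2.findContours(m,0,1)[0]:
    if cv2.contourArea(c)>200: print(cv2.contourArea(c),cv2.boundingRect(c),cv2.approxPolyDP(c,4,True)[:,0].tolist())
E
```

```text
clock: 0.95
position: [0.4295, -0.2583, 0.2028]
tool_rot: [-3.142, -0.001, 1.381]
force: [0.0, -0.7, 0.7]
grip_width: 0.0852
clock: 1.55
position: [0.5296, -0.098, 0.2026]
tool_rot: [-3.141, -0.001, 1.384]
force: [0.5, -0.3, 0.0]
grip_width: 0.0854
1.55 [ 0.395  0.411 -0.426  1.813  0.202  0.961 -0.303] [ 0.52957643 -0.09804942  0.2025596 ] [-3.14107418e+00 -8.08441864e-04  1.38371538e+00] {'fx': 291.61120565886364, 'fy': 291.61120565886364, 'cx': 255.57367703659915, 'cy': 192.97284075984507, 'origin': array([ 0.54142989, -0.03394345,  0.37405831]), 'attitude': array([-0.26066761,  0.00131388, -0.18698878])}
861.5 (337, 169, 49, 22) [[338, 173], [337, 185], [343, 189], [377, 190], [385, 183], [385, 176], [374, 170]]
1684.0 (231, 168, 51, 46) [[245, 168], [231, 193], [242, 212], [265, 213], [278, 196], [275, 184], [280, 183], [281, 170], [274, 168], [271, 177], [265, 168]]
1936.0 (236, 56, 52, 54) [[265, 56], [239, 69], [236, 93], [255, 109], [287, 96], [283, 72]]
```

View pics/w1.png

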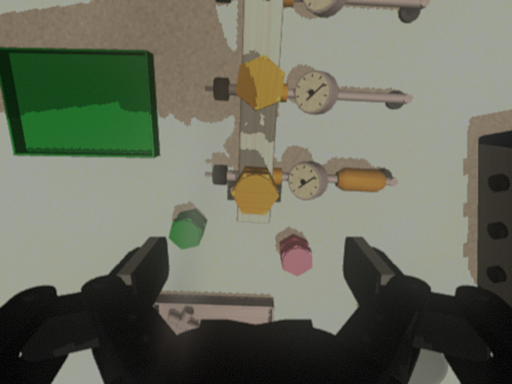

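The wrist view shows the target cap's top at about (256,194), with the arrestor to its right at (360,180). The neighbouring cap is at (262,82). I'll isolate the top face from its sides for the flat angle.

```bash
cat > top.py <<'E'
from h import *
def topface(im,p,box,z,thr):
    x0,y0,x1,y1=box
    sub=cv2.resize(im[y0:y1,x0:x1],None,fx=8,fy=8,interpolation=cv2.INTER_CUBIC)
    h=cv2.cvtColor(sub,cv2.COLOR_BGR2HSV)
    m=cv2.inRange(h,(8,120,thr),(30,255,255));m=cv2.morphologyEx(m,cv2.MORPH_OPEN,np.ones((41,41)))
    c=max(cv2.findContours(m,0,1)[0],key=cv2.contourArea)
    P=np.array([onz(p,x0+(u+.5)/8-.5,y0+(v+.5)/8-.5,z)[:2] for u,v in c[:,0]])
    H=cv2.convexHull((P*1e5).astype(np.int32))[:,0]/1e5
    th=np.radians(np.arange(0,60,1)); # support widths
    W=np.array([[np.ptp(H@[np.cos(t+k*np.pi/3),np.sin(t+k*np.pi/3)]) for k in range(3)] for t in th])
    i=W.sum(1).argmin()
    M=cv2.moments((P*1e6).astype(np.int32).reshape(-1,1,2));
    cv2.drawContours(sub,[c],-1,(255,0,0),1)
    return np.array([M['m10'],M['m01']])/M['m00']/1e6,i,W[i]*1e3,W.max()*1e3,sub,h
E
python3 - <<'E'
from top import *
w={'fx': 291.61120565886364, 'fy': 291.61120565886364, 'cx': 255.57367703659915, 'cy': 192.97284075984507, 'origin': np.array([ 0.54142989, -0.03394345,  0.37405831]), 'attitude': np.array([-0.26066761,  0.00131388, -0.18698878])}
im=cv2.imread("pics/w1.png")
h=cv2.cvtColor(im,cv2.COLOR_BGR2HSV);print(h[170:216:2,256,2],h[194,228:286:2,2])
for t in(120,140,150,160,170,180):
    c,a,W,mx,sub,_=topface(im,w,(220,155,295,225),.12,t);print(t,c.round(4),a,W.round(1),mx.round(1))
    if t==160: cv2.imwrite("pics/c2.png",sub)
E
```

```text
[ 77  75 119 154 155 156 156 156 155 153 156 156 156 156 156 157 157 157
 156 157 155 156 156] [ 80  75 148 155 155 155 156 155 156 157 157 154 156 155 156 155 157 155
 156 156 154 155 155 154 158 122  94 162 158]
120 [ 0.5276 -0.1014] 16 [38.1 37.3 38.2] 42.8
140 [ 0.5274 -0.1023] 16 [37.  35.8 37.2] 40.4
150 [ 0.5273 -0.1026] 16 [36.6 35.3 36.5] 38.6Traceback (most recent call last):
  File "<stdin>", line 6, in <module>
  File "top.py", line 7, in topface
    c=max(cv2.findContours(m,0,1)[0],key=cv2.contourArea)
ValueError: max() iterable argument is empty
```

Across flats comes out at 37–38 mm and across corners at 43 mm, as specified. The cap centre is (0.5275, -0.102), with a flat normal at 16°, so the tool yaw is 106°. Descending.

```bash
python3 -m jog '[{"delta_pos":[-2,-4,-15],"spin":0.12,"claw":0},{"delta_pos":[-2,-4,-30],"spin":0.24,"claw":0},{"delta_pos":[-2,-4,-45],"spin":0.36,"claw":0},{"delta_pos":[-2,-4,-55],"spin":0.466,"claw":0},{"delta_pos":[-2,-4,-80],"spin":0.466,"claw":0},{"delta_pos":[-2,-4,-105],"spin":0.466,"claw":0},{"delta_pos":[-2,-4,-121],"spin":0.466,"claw":0},{"delta_pos":[-2,-4,-121],"spin":0.466,"claw":0}]' 50
python3 - <<'E'
from h import *
o=bot.observe();im=eyes.grab_frame("wrist");cv2.imwrite("pics/w2.png",im)
print(o["qpos"].round(3),o["position"],o["tool_rot"],o["force"])
E
```

```text
clock: 2.4
position: [0.5257, -0.1051, 0.0798]
tool_rot: [-3.138, -0.001, 1.846]
force: [-0.3, -0.8, -0.1]
grip_width: 0.0855
[ 0.426  0.589 -0.463  1.917  0.383  0.727  0.013] [ 0.52566627 -0.10513142  0.07978501] [-3.13783441e+00 -1.21525310e-03  1.84557089e+00] [-0.32625212 -0.84754761 -0.08858191]
```

View pics/w2.png

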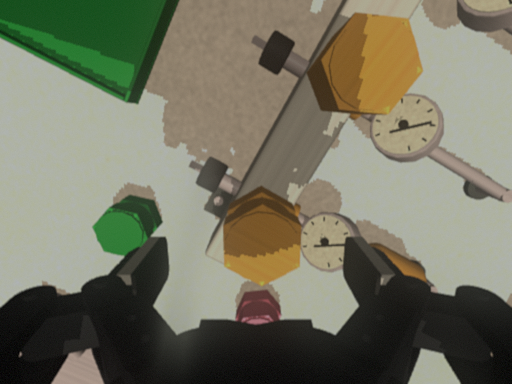

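```bash
python3 - <<'E'
from top import *
w=cam("wrist");im=cv2.imread("pics/w2.png");o=bot.observe()
h=cv2.cvtColor(im,cv2.COLOR_BGR2HSV);print(h[186:290:4,262,2])
for t in(110,120,130):
    c,a,W,mx,sub,_=topface(im,w,(205,175,312,295),.12,t);d=c-o["position"][:2];y=o["tool_rot"][2]
    print(t,c.round(4),a,W.round(1),mx.round(1),"along jaw/pad mm",(1e3*d@[np.sin(y),-np.cos(y)]).round(1),(1e3*d@[np.cos(y),np.sin(y)]).round(1))
E
```

```text
[ 91  74 122  78  75 125 120 118 122 119 121 121 121 122 118 120 120 125
 171 171 173 172 172 172 171 147]
110 [ 0.5287 -0.1026] 15 [37.8 38.3 38.2] 43.2 along jaw/pad mm 2.7 1.6
120 [ 0.5331 -0.1066] 16 [37.9 36.2 27.6] 41.3 along jaw/pad mm 5.8 -3.4
130 [ 0.5324 -0.1107] 15 [37.7 29.7 24.7] 39.3 along jaw/pad mm 4.1 -7.2
```

The close view agrees: centre (0.5285, -0.1026), flats at 15–16°. I'll nudge across and close.

```bash
python3 -m jog '[{"delta_pos":[2.5,2.5,1],"spin":0,"claw":0},{"delta_pos":[2.5,2.5,1],"spin":0,"claw":0.3},{"delta_pos":[2.5,2.5,1],"spin":0,"claw":0.7},{"delta_pos":[2.5,2.5,1],"spin":0,"claw":0.8},{"delta_pos":[2.5,2.5,1],"spin":0,"claw":0.8},{"delta_pos":[2.5,2.5,1],"spin":0,"claw":0.8},{"delta_pos":[2.5,2.5,1],"spin":0,"claw":0.8},{"delta_pos":[2.5,2.5,1],"spin":0,"claw":0.8}]' 50
```

```text
clock: 3.25
position: [0.5292, -0.1025, 0.0826]
tool_rot: [-3.14, -0.0, 1.846]
force: [-1.9, 1.1, 6.5]
grip_width: 0.0364
```

```bash
python3 -m jog '[{"delta_pos":[0,0,0.2],"spin":-0.07,"claw":0.8},{"delta_pos":[0,0,0.5],"spin":-0.20,"claw":0.8},{"delta_pos":[0,0,0.9],"spin":-0.34,"claw":0.8},{"delta_pos":[0,0,1.2],"spin":-0.48,"claw":0.8},{"delta_pos":[0,0,1.6],"spin":-0.62,"claw":0.8},{"delta_pos":[0,0,1.9],"spin":-0.76,"claw":0.8},{"delta_pos":[0,0,2.3],"spin":-0.90,"claw":0.8},{"delta_pos":[0,0,2.6],"spin":-1.03,"claw":0.8}]'
python3 -c "
from h import *
o=bot.observe();print(o['qpos'].round(3),o['force'],o['moment'])"
```

```text
clock: 4.05
position: [0.5285, -0.1026, 0.085]
tool_rot: [-3.139, 0.001, 0.81]
force: [-2.7, -1.5, -1.9]
grip_width: 0.0363
[ 0.227  0.553 -0.196  1.92   0.161  0.686 -0.827] [-2.66445439 -1.51836222 -1.88419844] [-0.1704085   0.5615809  -0.00744894]
```

```bash
python3 -m jog '[{"delta_pos":[0,0,0.4],"spin":-0.14,"claw":0.8},{"delta_pos":[0,0,0.7],"spin":-0.28,"claw":0.8},{"delta_pos":[0,0,1.1],"spin":-0.42,"claw":0.8},{"delta_pos":[0,0,1.4],"spin":-0.56,"claw":0.8},{"delta_pos":[0,0,1.8],"spin":-0.70,"claw":0.8},{"delta_pos":[0,0,2.1],"spin":-0.84,"claw":0.8},{"delta_pos":[0,0,2.5],"spin":-0.98,"claw":0.8},{"delta_pos":[0,0,2.7],"spin":-1.06,"claw":0.8}]'
python3 -c "
from h import *
o=bot.observe();print(o['qpos'].round(3),o['force'],o['moment'])
cv2.imwrite('pics/w3.png',eyes.grab_frame('wrist'))"
```

```text
clock: 4.85
position: [0.5278, -0.1023, 0.0875]
tool_rot: [-3.139, 0.002, -0.255]
force: [-1.7, 0.9, -2.5]
grip_width: 0.0361
[ 0.017  0.547  0.09   1.932 -0.08   0.668 -1.669] [-1.70116101  0.92315858 -2.47931278] [0.14585027 0.46960482 0.00660249]
```

View pics/w3.png

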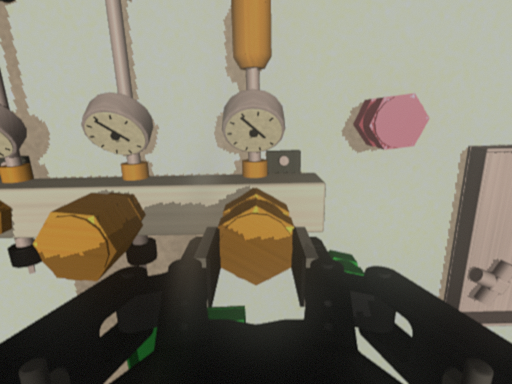

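The pads are square on two flats, and the turn so far is 2.10 rad (120°) with 4.9 mm of rise. Releasing, swinging back and re-gripping.

```bash
python3 -m jog '[{"delta_pos":[0,0,0],"spin":0,"claw":0.25},{"delta_pos":[0,0,0],"spin":0,"claw":0.25},{"delta_pos":[0,0,0],"spin":0,"claw":0.25},{"delta_pos":[0,0,0],"spin":0,"claw":0.25},{"delta_pos":[0,0,0],"spin":0,"claw":0.25}]'
python3 -c "
from h import *
o=bot.observe();print(o['force'])"
```

```text
clock: 5.4
position: [0.528, -0.1023, 0.0876]
tool_rot: [-3.139, 0.002, -0.258]
force: [-0.2, -0.4, -0.3]
grip_width: 0.0641
[-0.17903414 -0.41405859 -0.32830035]
```

```bash
python3 -m jog '[{"delta_pos":[0,0,0],"spin":0.14,"claw":0.25},{"delta_pos":[0,0,0],"spin":0.28,"claw":0.25},{"delta_pos":[0,0,0],"spin":0.42,"claw":0.25},{"delta_pos":[0,0,0],"spin":0.56,"claw":0.25},{"delta_pos":[0,0,0],"spin":0.7,"claw":0.25},{"delta_pos":[0,0,0],"spin":0.84,"claw":0.25},{"delta_pos":[0,0,0],"spin":0.98,"claw":0.25},{"delta_pos":[0,0,0],"spin":1.1,"claw":0.25}]'
python3 -m jog '[{"delta_pos":[0,0,0],"spin":0.14,"claw":0.25},{"delta_pos":[0,0,0],"spin":0.28,"claw":0.25},{"delta_pos":[0,0,0],"spin":0.42,"claw":0.25},{"delta_pos":[0,0,0],"spin":0.56,"claw":0.25},{"delta_pos":[0,0,0],"spin":0.7,"claw":0.25},{"delta_pos":[0,0,0],"spin":0.84,"claw":0.25},{"delta_pos":[0,0,0],"spin":0.98,"claw":0.25},{"delta_pos":[0,0,0],"spin":0.99,"claw":0.25}]'
python3 - <<'E'
from top import *
o=bot.observe();w=cam("wrist");im=eyes.grab_frame("wrist");cv2.imwrite("pics/w4.png",im)
for t in(100,110):
    c,a,W,mx,sub,_=topface(im,w,(205,175,312,300),.125,t);print(t,c.round(4),a,W.round(1),mx.round(1))
print(o["position"],o["tool_rot"],o["force"])
E
```

```text
clock: 6.2
position: [0.5281, -0.1024, 0.0876]
tool_rot: [-3.139, 0.002, 0.848]
force: [-0.8, 0.1, -0.5]
grip_width: 0.0641
clock: 7.0
position: [0.528, -0.1027, 0.0876]
tool_rot: [-3.139, 0.002, 1.841]
force: [-0.4, 0.8, 0.3]
grip_width: 0.064
100 [ 0.528  -0.1024] 15 [37.1 37.5 37.6] 42.4
110 [ 0.5279 -0.103 ] 16 [37.  35.7 37.4] 42.4
[ 0.52803182 -0.10267597  0.08758804] [-3.13911180e+00  1.56191597e-03  1.84057769e+00] [-0.41120875  0.75284966  0.25649469]
```

Still centred and flat-aligned. Second stroke.

```bash
python3 -m jog '[{"delta_pos":[0,0,0],"spin":0,"claw":0.5},{"delta_pos":[0,0,0],"spin":0,"claw":0.8},{"delta_pos":[0,0,0],"spin":0,"claw":0.8},{"delta_pos":[0,0,0],"spin":0,"claw":0.8},{"delta_pos":[0,0,0],"spin":0,"claw":0.8},{"delta_pos":[0,0,0],"spin":0,"claw":0.8}]' 50
python3 -m jog '[{"delta_pos":[0,0,0.2],"spin":-0.10,"claw":0.8},{"delta_pos":[0,0,0.6],"spin":-0.24,"claw":0.8},{"delta_pos":[0,0,1.0],"spin":-0.38,"claw":0.8},{"delta_pos":[0,0,1.3],"spin":-0.52,"claw":0.8},{"delta_pos":[0,0,1.7],"spin":-0.66,"claw":0.8},{"delta_pos":[0,0,2.0],"spin":-0.80,"claw":0.8},{"delta_pos":[0,0,2.4],"spin":-0.94,"claw":0.8},{"delta_pos":[0,0,2.8],"spin":-1.08,"claw":0.8}]'
python3 -m jog '[{"delta_pos":[0,0,0.4],"spin":-0.14,"claw":0.8},{"delta_pos":[0,0,0.7],"spin":-0.28,"claw":0.8},{"delta_pos":[0,0,1.1],"spin":-0.42,"claw":0.8},{"delta_pos":[0,0,1.4],"spin":-0.56,"claw":0.8},{"delta_pos":[0,0,1.8],"spin":-0.70,"claw":0.8},{"delta_pos":[0,0,2.1],"spin":-0.84,"claw":0.8},{"delta_pos":[0,0,2.5],"spin":-0.98,"claw":0.8},{"delta_pos":[0,0,2.8],"spin":-1.12,"claw":0.8}]'
python3 -c "
from h import *
o=bot.observe();print(o['qpos'].round(3),o['force'],o['moment'],o['tool_rot'])"
```

```text
clock: 7.65
position: [0.5281, -0.1028, 0.0877]
tool_rot: [-3.139, 0.002, 1.836]
force: [0.1, -3.5, 4.5]
grip_width: 0.0362
clock: 8.45
position: [0.5277, -0.1024, 0.0905]
tool_rot: [-3.139, 0.002, 0.75]
force: [-3.9, 0.3, 5.6]
grip_width: 0.0361
clock: 9.25
position: [0.5276, -0.1017, 0.0933]
tool_rot: [-3.138, 0.003, -0.375]
force: [-2.5, 4.4, 7.2]
grip_width: 0.0362
[-0.002  0.539  0.115  1.93  -0.101  0.68  -1.77 ] [-2.50397998  4.43097412  7.19487395] [0.96995388 0.66354581 0.10420387] [-3.13791025e+00  2.66841576e-03 -3.75369905e-01]
```

```bash
python3 -m jog '[{"delta_pos":[0,0,0.2],"spin":-0.05,"claw":0.8},{"delta_pos":[0,0,1],"spin":-0.05,"claw":0.8},{"delta_pos":[0,0,2],"spin":-0.05,"claw":0.8},{"delta_pos":[0,0,3],"spin":-0.05,"claw":0.8}]'
```

```text
clock: 9.65
position: [0.5274, -0.1016, 0.0962]
tool_rot: [-3.138, 0.003, -0.424]
force: [-0.3, 0.7, -2.5]
grip_width: 0.0363
```

The force is just the cap's weight (-2.5 N), so the thread has let go. Lifting straight up.

```bash
python3 -m jog '[{"delta_pos":[0,0,8],"spin":0,"claw":0.8},{"delta_pos":[0,0,18],"spin":0,"claw":0.8},{"delta_pos":[0,0,30],"spin":0,"claw":0.8},{"delta_pos":[0,0,50],"spin":0,"claw":0.8},{"delta_pos":[0,0,70],"spin":0,"claw":0.8},{"delta_pos":[0,0,70],"spin":0,"claw":0.8}]'
python3 - <<'E'
from h import *
o=bot.observe();print(o['qpos'].round(3),o['force'],o['moment'])
p=cam("top");im=eyes.grab_frame("top");cv2.imwrite("pics/top1.png",im)
s=eyes.grab_frame("scene");a=cv2.resize(s[120:300,100:340],(640,480),interpolation=2);cv2.imwrite("pics/s1.png",a)
h=cv2.cvtColor(im,cv2.COLOR_BGR2HSV)
E
```

```text
clock: 10.25
position: [0.5288, -0.1019, 0.1693]
tool_rot: [-3.136, -0.001, -0.424]
force: [1.0, -0.5, -2.1]
grip_width: 0.0362
[-0.031  0.429  0.152  1.872 -0.091  0.844 -1.827] [ 0.95298541 -0.50257424 -2.14348953] [-0.01669454 -0.02110145 -0.00786462]
```

View pics/s1.png

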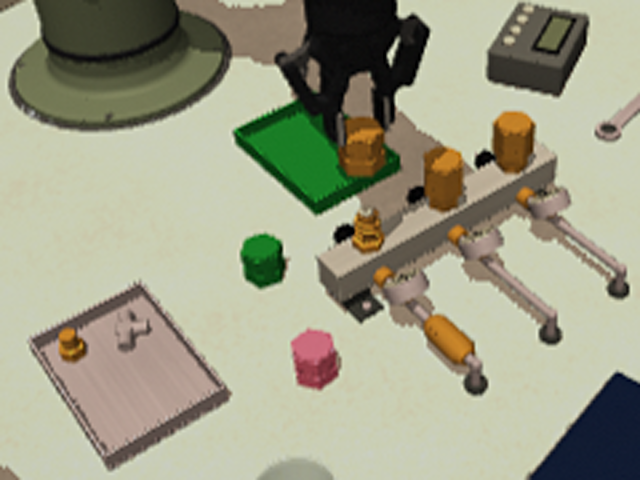

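The cap hangs cleanly in the jaws and the nipple is bare. Both plain caps are in place, and the tray's outer half is empty. Carrying it there.

```bash
python3 -m jog '[{"delta_pos":[-6,-20,0],"spin":0.04,"claw":0.8},{"delta_pos":[-17,-60,0],"spin":0.09,"claw":0.8},{"delta_pos":[-28,-100,0],"spin":0.14,"claw":0.8},{"delta_pos":[-40,-140,0],"spin":0.2,"claw":0.8},{"delta_pos":[-51,-180,0],"spin":0.26,"claw":0.8},{"delta_pos":[-60,-212,0],"spin":0.26,"claw":0.8},{"delta_pos":[-66,-233,0],"spin":0.26,"claw":0.8},{"delta_pos":[-66,-233,0],"spin":0.26,"claw":0.8}]'
python3 - <<'E'
from h import *
o=bot.observe();w=cam("wrist");im=eyes.grab_frame("wrist");cv2.imwrite("pics/w5.png",im)
print(o["position"],o["tool_rot"],o["force"],w)
for z in(.003,.022): print(proj(w,[*o["position"][:2],z]))
E
```

```text
clock: 11.15
position: [0.4595, -0.3377, 0.1659]
tool_rot: [-3.138, 0.004, -0.168]
force: [-0.5, 1.5, -2.1]
grip_width: 0.0362
[ 0.45950812 -0.33765082  0.16594017] [-3.13828146  0.00360666 -0.16809431] [-0.47500113  1.46889789 -2.05199119] {'fx': 291.61120565886364, 'fy': 291.61120565886364, 'cx': 255.57367703659915, 'cy': 192.97284075984507, 'origin': array([ 0.52410659, -0.34915775,  0.33712824]), 'attitude': array([-0.26618355,  0.00364036, -1.73876653])}
[256.1498541  171.85845452]
[256.11994955 175.1900719 ]
```

View pics/w5.png

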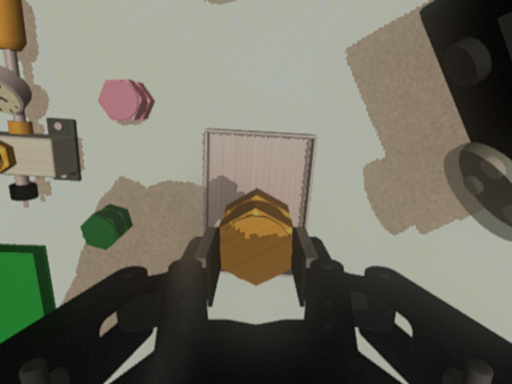

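The tray's far rim corners are at (205,129) and (316,135). The landing point at (256,172) lies between the side walls (206 and 312).

```bash
python3 - <<'E'
from h import *
w=cam("wrist");o=bot.observe()
A=onz(w,205,129,.022);B=onz(w,316,135,.022);print(A,B,np.linalg.norm(A-B))
y=(A-B)/np.linalg.norm(A-B);x=np.array([y[1],-y[0],0]);print(np.arctan2(x[1],x[0]))
c=(A+B)/2-.085*x;print("tray",c, "tcp in tray", (o["position"]-c)@x,(o["position"]-c)@y); print("goal",c+.042*x)
E
python3 -m jog '[{"delta_pos":[0,0,-30],"spin":0,"claw":0.8},{"delta_pos":[0,0,-60],"spin":0,"claw":0.8},{"delta_pos":[0,0,-90],"spin":0,"claw":0.8},{"delta_pos":[0,0,-115],"spin":0,"claw":0.8},{"delta_pos":[0,0,-130],"spin":0,"claw":0.8},{"delta_pos":[0,0,-130],"spin":0,"claw":0.8}]'
```

```text
[ 0.51848054 -0.29039625  0.022     ] [ 0.49291379 -0.40537948  0.022     ] 0.11779134798180312
-0.21879258128912718
tray [ 0.42272354 -0.32943852  0.022     ] tcp in tray 0.038187584629168735 0.00211670361629947
goal [ 0.46372227 -0.33855466  0.022     ]
clock: 11.8
position: [0.4597, -0.3343, 0.0341]
tool_rot: [-3.136, 0.006, -0.165]
force: [-0.9, -0.7, -2.0]
grip_width: 0.0361
```

```bash
python3 -m jog '[{"delta_pos":[4,-3,-5],"spin":-0.04,"claw":0.8},{"delta_pos":[4,-3,-12],"spin":-0.04,"claw":0.8},{"delta_pos":[4,-3,-18],"spin":-0.04,"claw":0.8},{"delta_pos":[4,-3,-22],"spin":-0.04,"claw":0.8},{"delta_pos":[4,-3,-24],"spin":-0.04,"claw":0.8},{"delta_pos":[4,-3,-25],"spin":-0.04,"claw":0.8}]'
python3 -m jog '[{"delta_pos":[0,0,-0.5],"spin":0,"claw":0.8},{"delta_pos":[0,0,-1],"spin":0,"claw":0.8},{"delta_pos":[0,0,-1.5],"spin":0,"claw":0.8}]'
```

```text
clock: 12.4
position: [0.4637, -0.3373, 0.009]
tool_rot: [-3.136, 0.007, -0.205]
force: [-0.8, 0.2, -1.9]
grip_width: 0.0365
clock: 12.7
position: [0.4638, -0.3374, 0.0077]
tool_rot: [-3.136, 0.006, -0.205]
force: [-0.3, 0.1, -2.5]
grip_width: 0.0363
```

```bash
python3 -m jog '[{"delta_pos":[0,0,-0.4],"spin":0,"claw":0.8},{"delta_pos":[0,0,-0.8],"spin":0,"claw":0.8},{"delta_pos":[0,0,-1.2],"spin":0,"claw":0.8}]'
python3 -m jog '[{"delta_pos":[0,0,-0.4],"spin":0,"claw":0.8},{"delta_pos":[0,0,-0.8],"spin":0,"claw":0.8}]'
```

```text
clock: 13.0
position: [0.4641, -0.3376, 0.0068]
tool_rot: [-3.136, 0.006, -0.205]
force: [-1.3, 0.2, 8.0]
grip_width: 0.0365
clock: 13.2
position: [0.4644, -0.3377, 0.0066]
tool_rot: [-3.136, 0.005, -0.205]
force: [-3.7, 1.6, 17.8]
grip_width: 0.0364
```

Contact with the floor (force up to +18 N). Easing the load and opening partway.

```bash
python3 -m jog '[{"delta_pos":[0,0,0.2],"spin":0,"claw":0.8},{"delta_pos":[0,0,0.2],"spin":0,"claw":0.8}]' 20
python3 -m jog '[{"delta_pos":[0,0,0],"spin":0,"claw":0.5},{"delta_pos":[0,0,0],"spin":0,"claw":0.4},{"delta_pos":[0,0,0],"spin":0,"claw":0.3},{"delta_pos":[0,0,0],"spin":0,"claw":0.3},{"delta_pos":[0,0,0],"spin":0,"claw":0.3}]'
```

```text
clock: 13.4
position: [0.4644, -0.3377, 0.0069]
tool_rot: [-3.136, 0.005, -0.205]
force: [0.4, 0.3, 0.5]
grip_width: 0.0365
clock: 13.9
position: [0.4644, -0.3378, 0.0069]
tool_rot: [-3.136, 0.005, -0.205]
force: [0.7, 0.4, 0.3]
grip_width: 0.06
```

```bash
python3 -m jog '[{"delta_pos":[0,0,10],"spin":0,"claw":0.3},{"delta_pos":[0,0,30],"spin":0,"claw":0.3},{"delta_pos":[0,0,60],"spin":0,"claw":0.3},{"delta_pos":[0,0,100],"spin":0,"claw":0.3},{"delta_pos":[0,0,150],"spin":0,"claw":0.3},{"delta_pos":[0,0,190],"spin":0,"claw":0.3},{"delta_pos":[-10,0,200],"spin":0,"claw":0.3},{"delta_pos":[-10,0,200],"spin":0,"claw":0.3}]'
python3 - <<'E'
from top import *
o=bot.observe();w=cam("wrist");im=eyes.grab_frame("wrist");s=eyes.grab_frame("scene")
print(o["force"],o["clock"])
h=cv2.cvtColor(im,cv2.COLOR_BGR2HSV);x,y=proj(w,[.464,-.338,.043]).astype(int);print(x,y)
c,a,W,mx,_,_=topface(im,w,(x-40,max(0,y-40),x+40,y+40),.043,100);print(c,a,W,mx)
s0=cv2.imread("pics/scene0.png")
out=cv2.hconcat([cv2.resize(im,(400,300)),cv2.resize(s[150:300,100:300],(400,300),interpolation=2)]);cv2.imwrite("pics/fin.png",out)
E
```

```text
clock: 14.7
position: [0.454, -0.3384, 0.209]
tool_rot: [-3.137, 0.002, -0.206]
force: [0.0, 0.2, -0.2]
grip_width: 0.0599
[ 0.02098005  0.19565602 -0.22867881] 14.7
254 163
[ 0.4651832  -0.33845233] 19 [39.03098586 37.06065416 39.87482657] 42.64081038138362
```

View pics/fin.png

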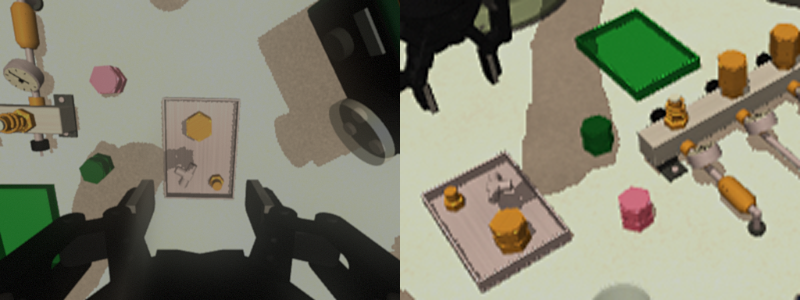

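The cap stands upright in the tray's empty half, with the fittings, plain caps and look-alikes where they were. The arm is clear, so I'm handing in.

```bash
python3 -c "
from workcell import bot
print(bot.job_done())"
```

```text
the job is handed in; nothing more can be done
None
```

The fuel-gas cap is off and standing mouth down on the floor of the steel tray's empty half. I handed the job in at 14.7 s. I unscrewed it clockwise in two grips, about 250° in all, and never turned it anticlockwise while gripped.

**Final checks:**
- **Thread release:** on the first lift the wrist force was only the cap's weight (about -2.5 N), so the thread had let go.
- **Placement:** the last pictures put the cap at about (0.465, -0.338), within 2 mm of the tray's +x half centre. Its top measures about 37–40 mm across flats at a height of 43 mm, so it is sitting flat on the floor.
- **Set-down force:** the cap met the floor with about 18 N, somewhat firmer than needed. I eased that to about 0 before opening the jaws.
- **Surroundings:** the bare nipple, both plain caps, the union, the tee and the look-alikes looked unmoved. I judged this by eye and did not measure the plain caps' turn. The spanner, wash bottle, jar and timer were not in the last pictures, but the arm never went near them.

No check failed. The tray's yaw came out as -0.16 rad in the first view and -0.22 rad up close, too small a difference to affect the placing.

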